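# Put the bench tools back in the tool-control tray

## Task

The paint job is mixed: put the four bench tools (yellow cutter, blue-handled screwdriver, wooden-handled spatula, lid opener with the red loop) back into the foam tray, each down flat in the cut-out made for it, handle towards the end with the cross channel for the fingers, so that a missing tool shows at a glance. Leave the red-capped marker and the brass air cap where they lie.

Things in the scene. Friction and masses are not known exactly. Their poses are not given: they have to be found in the camera images.
- cutter: yellow snap-off cutter lying flat, 182 mm long, 23 wide, 14 thick (20 at the slider). Origin: middle of its length, at the underside; y axis along it from blade tip (-91) to rear end (+91), z up. The thin blade, y -91..-61, is 9 wide. Grip the body across its width near y=+10.
- screwdriver: screwdriver with thick blue handle, 200 mm long. Origin: middle of its length, at the underside; y axis along it from steel tip (-100) to handle end (+100), z up. Handle y 12..100, 28 wide and high; shaft 6 thick, 14 above the underside. Grip the handle across its width near y=+50, the centre of mass.
- spatula: steel spatula with brown riveted handle, 236 mm long, 26 wide. Origin: middle of its length, at the underside; y axis along it from handle end (-118) to blade tip (+116), z up. Handle y -118..-10, 22 wide, 14 thick; blade 2 thin, 6 to 8 above the underside. Grip the handle across its width near y=-40.
- opener: tin lid opener: flat grey steel bar with a red loop at one end, 170 mm long. Origin: middle of its length, at the underside; y axis along it from bent tip (-85) to loop end (+85), z up. Bar y -74..45, 18 wide, only 3 thick, 5 to 8 above the underside; loop y 45..85, 28 wide, 10 high. Grip the bar across its width near y=+15, fingertips 2 mm above the surface.
- insert_cutter: fixed dark grey foam insert for the cutter, one of 4 side by side in a low black tray; 258x65x22, its underside 3 mm over the bench. Cut-out slot 33 wide, x -88..80, then 20 wide to 108; 14 deep, teal floor 8 above the underside. Finger channel x -28..28, as deep, crosses all inserts along y. Origin: underside at mid-channel; +x along the slot to the tip end; z up. Home: tool's point y=+10 over the origin, its +y along -x, on the floor.
- insert_screwdriver: fixed dark grey foam insert for the screwdriver, one of 4 side by side in a low black tray; 258x65x22, its underside 3 mm over the bench. Cut-out slot 38 wide, x -57..44, then 20 wide to 156; 14 deep, teal floor 8 above the underside. Finger channel x -28..28, as deep, crosses all inserts along y. Origin: underside at mid-channel; +x along the slot to the tip end; z up. Home: tool's point y=+50 over the origin, its +y along -x, on the floor.
- insert_spatula: fixed dark grey foam insert for the spatula, one of 4 side by side in a low black tray; 258x65x22, its underside 3 mm over the bench. Cut-out plain slot 36 wide, x -85..163; 14 deep, teal floor 8 above the underside. Finger channel x -28..28, as deep, crosses all inserts along y. Origin: underside at mid-channel; +x along the slot to the tip end; z up. Home: tool's point y=-40 over the origin, its +y along +x, on the floor.
- insert_opener: fixed dark grey foam insert for the opener, one of 4 side by side in a low black tray; 258x65x22, its underside 3 mm over the bench. Cut-out pocket 38 wide, x -77..-28, then 28 wide to 107; 14 deep, teal floor 8 above the underside. Finger channel x -28..28, as deep, crosses all inserts along y. Origin: underside at mid-channel; +x along the slot to the tip end; z up. Home: tool's point y=+15 over the origin, its +y along -x, on the floor.
- marker: marker pen with red cap, 123 x 17 x 18 mm, lying on the bench beyond the tools; stays where it is. Origin: middle of its underside.
- air_cap: brass air cap of a spray gun, 27 mm round, 16 high, lying on the bench beyond the tools; stays where it is. Origin: middle of its underside.

How it is judged (in metres and radians):
At the end, for the whole second after the job is handed in: Each of the four tools lies released and at rest on the floor of its own insert's cut-out (height within 4 mm, tilt below 0.1 rad), the right way round, its grip point within 12 mm along and 9 mm across of the middle of the finger channel; marker and air cap within 20 mm of where they were (y of insert_cutter in the frame of cutter between -0.002 and 0.022 m and x of insert_cutter in the frame of cutter between -0.009 and 0.009 m and z of cutter in the frame of insert_cutter between 0.004 and 0.012 m and angle between each of cutter, screwdriver, spatula, opener's own z axis and vertical below 0.1 rad and linear speed of each of cutter, screwdriver, spatula, opener below 0.02 m/s and contact force between each of cutter, screwdriver, spatula, opener and the fingers below 0.1 N and y of insert_screwdriver in the frame of screwdriver between 0.038 and 0.062 m and x of insert_screwdriver in the frame of screwdriver between -0.009 and 0.009 m and z of screwdriver in the frame of insert_screwdriver between 0.004 and 0.012 m and y of insert_spatula in the frame of spatula between -0.052 and -0.028 m and x of insert_spatula in the frame of spatula between -0.009 and 0.009 m and z of spatula in the frame of insert_spatula between 0.004 and 0.012 m and y of insert_opener in the frame of opener between 0.003 and 0.027 m and x of insert_opener in the frame of opener between -0.009 and 0.009 m and z of opener in the frame of insert_opener between 0.004 and 0.012 m and distance of each of marker, air_cap from where it was at the start of the episode below 0.02 m); the robot touches nothing.
It fails at once if the marker or the air cap is pushed away (distance of any of marker, air_cap from where it was at the start of the episode above 0.02 m).
It also fails if it takes over 118 s, if anything falls off the work surface, if the arm or the gripper's body presses on something with over 40 N, if the wrist force passes 120 N, or if a joint passes its speed limit or range.

## Robot

A 6-joint arm with a two-finger parallel gripper is mounted at the origin on a cart in front of the work surface, level with it; the furniture and walls round the work are solid. World frame = base frame: x ahead of the robot, y to its left, z up, the work surface at z = 0. Lengths are in m, angles in degrees, forces in N, time in s.
With the tool pointing down it reaches from about 0.35 to 0.875 m from the base axis. Payload 4.2 kg.
Tool frame: the origin (TCP) lies between the finger pads; the fingertips stand 11 mm ahead of it and the grasp point (between the pads) lies 8 mm behind it; z points along the fingers, y is the direction in which the jaws open and shut (so a half turn about z gives the same grasp; the last joint's range is limited). The gripper opens to 87 mm and grips with 3 to 60 N. Pads are 19 mm wide; open, the fingers measure 117 mm over their backs; the gripper's body (75 mm by 190 mm) begins 51 mm behind the grasp point.
Start: joints at [89.931, 22.042, 0.453, 0, -68.411, -14.817], TCP at [0.161, 0.604, 0.234] pointing down, gripper open.
Joint ranges: [-179.83, 179.83], [-69.29, 118.12], [-61.27, 80.66], [-181.25, 117.63], [-171.15, -9.14], [-177.46, 177.46]. Speed limits (degrees/s): [159.86, 159.86, 180, 180, 180, 180].

## Interface

Orientations are given as a 3x3 rotation matrix whose columns are the frame's x, y, z axes.
In Python, from station import sense, capture, get_calibration, finish_job, search_frame, cut_out gives the robot as it stands.
- The arm moves only by the tool arm_command, never from a script. Its argument "rows" is a list of rows, each an object with "fingers": the opening in per cent of the stroke, from 0 (shut) to 100 (fully open); "travel": the shift along the tool's x, y, z in cm, a list of three; "roll": the turn about the tool's z in degrees. A call has 1 to 10 rows; each row is the pose to reach, as a shift and turn from the pose commanded when the call began, along the tool's axes at that moment; what a row does not reach only later rows make up. A row lasts 1/10 s, in which the tool goes at most 50 mm and 8.59 degrees, less where a joint would pass 70% of its speed; a pose out of reach is approached as far as the arm can. A call with a gripper value outside its range is refused whole. The fingers move at their own pace and stop on an object; the grip force is fixed at half the most. Time passes only in rows, so rows that repeat a pose let the fingers close. It gives the time, the measured TCP pose, the force and the opening at its end, in the units of the state.
- sense(): the state, without advancing time (a new reading comes with each control period).
- capture(name): name is "side" or "top" or "wrist"; returns (picture, depth): 400x640x3 uint8, red, green, blue; 400x640 float32, m along the optical axis (not along the pixel's ray), 0 where there is no reading.
- get_calibration(name): a dict with "fov_y" (degrees; the focal length in pixels is half the picture's height over the tangent of half this angle, whatever the lens; pixels are square), "cx", "cy" (the principal point, pixels), "origin" and "attitude" of the camera in the world; the wrist camera has in their place "mount" (4x4, takes a point from camera to tool coordinates, whose origin is the TCP and whose axes are the flange's). Camera axes: x right, y down, z forward; pixel columns grow to the right and rows downward; lengths in m; the calibration is good to about 2 mm. A picture is of the moment at which its call begins: read the wrist's pose just before it. get_calibration takes no time and is no camera call.
- finish_job(): hands the job in, once; it reports no verdict.
Trained networks look in the newest picture that a camera, given by its name, has taken for a name from the list of things; names that differ only in an ending like _2 or _b are one class to them, and where a whole thing is asked for, a point or a joint stands for the part that bears it (a point fixed in the world has none). Each returns a list of dicts, best first, with "p" (0 to 1); they miss things now and then, are a little off and sometimes report something else, mostly with a low value. They report only what shows in the picture. A call takes as long as a camera call.
- search_frame(camera, label): "position" ([x, y, z] in m, in world coordinates, good to about 4 mm: the middle of the surface that is visible of it).
- cut_out(camera, label): "mask" (400x640 bool, what is visible of it).
The state is a dict: "time_s": time; "joints": joint angles; "joint_velocities": joint speeds; "effort": joint torques, N m; "tcp_pos": TCP position; "ee_rot": TCP orientation; "wrist_force": force on the tool from outside, world axes, zero at the start; "moment": the same for the moment, N m; "gripper_width": opening from 0.0 (shut) to 1.0 (fully open).
Only numpy, scipy, OpenCV 4.12 (cv2) and the standard library are available. Lean on these libraries where they do the work, as an engineer would, in place of code of your own. Each camera call takes 0.05 s, during which the arm holds its last target. There are 200 camera calls.

## Working session

There is one attempt and no reset: what is moved stays moved. The work goes in short steps, Python scripts to look and compute and a tool call to move; the robot and the scene stay as the last step left them, time stands still between calls to the robot, and variables do not carry over. Pictures are saved under pics/ and viewed, about 12 in all and at most 16, crops included, and the job is handed in when it is done.

Besides the shell and the picture viewer there is one more tool, called after "Call:" as name(argument=value, ...) on one line, values as JSON. arm_command: Moves the arm, as the interface text tells. Its arguments: {"type":"object","properties":{"rows":{"type":"array","items":{"type":"object","properties":{"fingers":{"type":"number"},"travel":{"type":"array","items":{"type":"number"}},"roll":{"type":"number"}}}}},"required":["rows"]}

```bash
mkdir -p pics; ls; cat > h.py <<'E'
import numpy as np, cv2
from station import *
def world(cam,depth,pose=None):
    c=get_calibration(cam); f=200/np.tan(np.radians(c["fov_y"])/2)
    v,u=np.mgrid[:400,:640]
    P=np.stack([(u-c["cx"])/f*depth,(v-c["cy"])/f*depth,depth],-1)
    if cam=="wrist":
        M=np.array(c["mount"]);P=P@M[:3,:3].T+M[:3,3]
        return P@np.array(pose["ee_rot"]).T+np.array(pose["tcp_pos"])
    return P@np.array(c["attitude"]).T+np.array(c["origin"])
def save(n,p): cv2.imwrite(f"pics/{n}.png",p[...,::-1])
E
python3 - <<'E'
from h import *
s=sense(); print(s["time_s"],s["tcp_pos"],np.round(s["ee_rot"],3).tolist(),s["gripper_width"])
for c in["top","side"]: print(c,get_calibration(c))
print(get_calibration("wrist"))
p,d=capture("top"); save("top0",p); W=world("top",d)
np.save("W.npy",W)
for n in["cutter","screwdriver","spatula","opener","marker","air_cap","insert_cutter","insert_screwdriver","insert_spatula","insert_opener"]:
    r=search_frame("top",n)
    print(n,[(np.round(x["position"],3).tolist(),round(x["p"],2)) for x in r[:2]])
    m=cut_out("top",n)
    if m and m[0]["p"]>.3:
        k=m[0]["mask"]&(d>0); q=W[k]; xy=q[:,:2].astype(np.float32); b=cv2.minAreaRect(xy*1000)
        print("   ",round(m[0]["p"],2),k.sum(),np.round(b[0]),np.round(b[1]),round(b[2],1),"z",np.round(np.percentile(q[:,2],[5,50,95]),3))
p,d=capture("side"); save("side0",p)
E
```

```text
pics
0.0 [0.16038571 0.60349458 0.23246662] [[0.966, -0.257, -0.0], [-0.257, -0.966, -0.002], [0.0, 0.002, -1.0]] 0.9991643467160002
top {'fov_y': 49.6906701457969, 'cx': 311.209789360897, 'cy': 200.10061658519925, 'origin': array([0.44708421, 0.13523122, 1.00491074]), 'attitude': array([[ 0.00207377, -0.99234106,  0.1235108 ],
       [-0.99996751, -0.00301991, -0.00747361],
       [ 0.00778936, -0.12349129, -0.99231508]])}
side {'fov_y': 47.41990844006923, 'cx': 318.99458759646086, 'cy': 200.3868822759682, 'origin': array([0.47756735, 1.24039782, 0.743011  ]), 'attitude': array([[-0.99562523, -0.06285167,  0.06913804],
       [-0.09225767,  0.54410021, -0.83393254],
       [ 0.01479603, -0.83666279, -0.54751844]])}
{'fov_y': 71.93528158513182, 'cx': 319.52215132725127, 'cy': 198.2324279881693, 'mount': array([[-2.64388358e-04, -9.67442446e-01, -2.53090981e-01,
         6.81317195e-02],
       [ 9.99999109e-01, -5.87004444e-04,  1.19919284e-03,
         3.25668932e-04],
       [-1.30871559e-03, -2.53090438e-01,  9.67441738e-01,
        -1.51974407e-01],
       [ 0.00000000e+00,  0.00
[... 526 characters left out ...]
392 [653. -35.] [ 21. 123.] 3.4 z [-0.002  0.013  0.018]
air_cap [([0.634, 0.077, 0.008], 0.4), ([0.489, 0.088, 0.008], 0.39)]
    0.66 119 [638.  76.] [28. 26.] 46.5 z [-0.002  0.01   0.015]
insert_cutter [([0.515, 0.31, 0.022], 0.85)]
    0.85 3214 [519. 309.] [ 66. 258.] 84.6 z [0.008 0.021 0.026]
insert_screwdriver [([0.51, 0.247, 0.025], 0.78), ([0.479, -0.15, 0.008], 0.67)]
    0.94 3320 [514. 243.] [ 66. 263.] 85.0 z [0.007 0.021 0.026]
insert_spatula [([0.521, 0.381, 0.009], 0.98)]
    0.75 3199 [525. 375.] [ 67. 257.] 85.0 z [0.007 0.011 0.026]
insert_opener [([0.529, 0.443, 0.026], 0.8), ([0.485, 0.084, 0.009], 0.34)]
    0.69 3285 [531. 445.] [ 76. 260.] 84.5 z [0.007 0.021 0.026]
```

```bash
python3 -c "
import cv2
cv2.imwrite('pics/top0b.png',cv2.resize(cv2.imread('pics/top0.png')[60:360,120:520],None,fx=2,fy=2,interpolation=3))"
```

```text
(no output)
```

View pics/top0b.png

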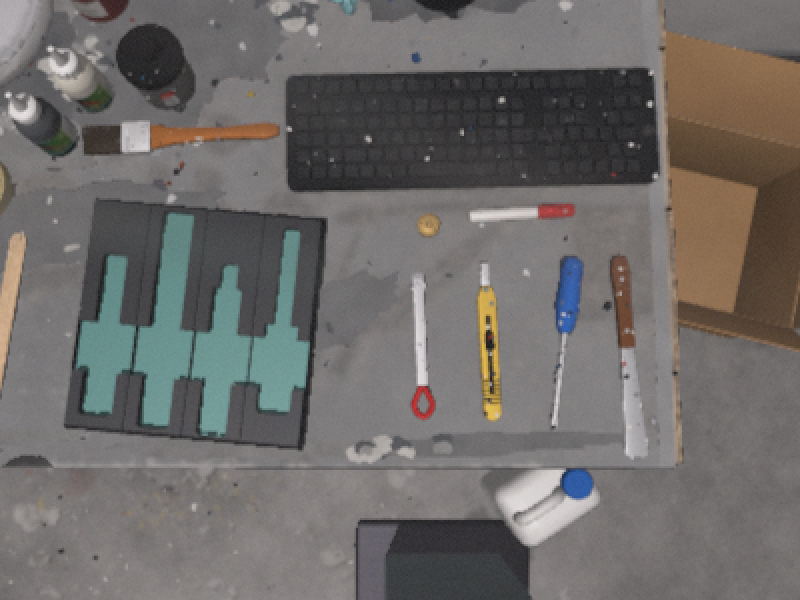

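View pics/side0.png

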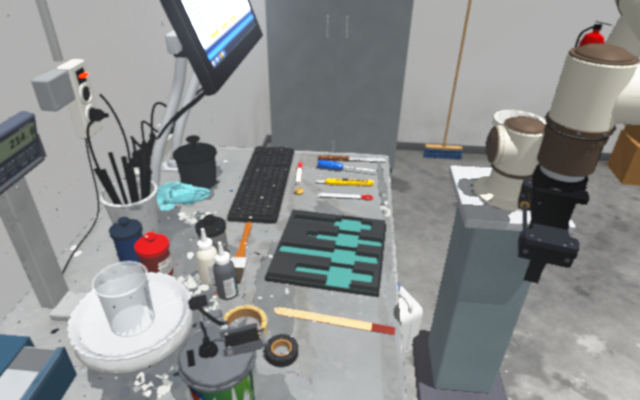

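The top view (2x crop) shows the tray on the left with its slots pointing up (+x): opener at u≈105, spatula 165, cutter 220 and screwdriver 280. The tools lie on the right: opener u≈420 (loop near the robot), cutter 488, screwdriver 565 and spatula 630. The last two have their handles away from the robot, so each needs a half turn. The side view shows the space above the tray and tools is clear. I'll move over the tray for a close look.

Call:
arm_command(rows=[{"travel":[43.6,16.3,1],"roll":-10,"fingers":50},{"travel":[43.6,16.3,1],"roll":-10,"fingers":50},{"travel":[43.6,16.3,1],"roll":-10,"fingers":50},{"travel":[43.6,16.3,1],"roll":-10,"fingers":50},{"travel":[43.6,16.3,1],"roll":-10,"fingers":50},{"travel":[43.6,16.3,1],"roll":-10,"fingers":50},{"travel":[43.6,16.3,1],"roll":-10,"fingers":50},{"travel":[43.6,16.3,1],"roll":-10,"fingers":50},{"travel":[43.6,16.3,1],"roll":-10,"fingers":50},{"travel":[43.6,16.3,1],"roll":-10,"fingers":50}])

```text
time_s: 2.1
tcp_pos: [0.543, 0.3315, 0.2231]
ee_rot: [[0.996, -0.09, 0.0], [-0.09, -0.996, -0.001], [0.0, 0.001, -1.0]]
wrist_force: [-0.6, -0.4, 0.3]
gripper_width: 0.503
```

```bash
cat >> h.py <<'E'
def cam_pose(cam,pose=None):
    c=get_calibration(cam); f=200/np.tan(np.radians(c["fov_y"])/2)
    if cam=="wrist":
        M=np.array(c["mount"]);R=np.array(pose["ee_rot"]);A=R@M[:3,:3];o=R@M[:3,3]+np.array(pose["tcp_pos"])
    else: A=np.array(c["attitude"]);o=np.array(c["origin"])
    return A,o,f,c["cx"],c["cy"]
def proj(P,K):
    A,o,f,cx,cy=K; q=(P-o)@A
    return q[...,0]/q[...,2]*f+cx,q[...,1]/q[...,2]*f+cy
def ortho(img,K,z,x0,x1,y0,y1,res=.001):
    # rows: x from high to low (up=+x), cols: y from high to low (left=+y)
    X,Y=np.meshgrid(np.arange(x1,x0,-res),np.arange(y1,y0,-res),indexing="ij")
    G=np.stack([X,Y,np.full_like(X,z)],-1); u,v=proj(G,K)
    return cv2.remap(img,u.astype(np.float32),v.astype(np.float32),1),X,Y
SL={"cutter":[(-88,80,33),(80,108,20)],"screwdriver":[(-57,44,38),(44,156,20)],"spatula":[(-85,163,36)],"opener":[(-77,-28,38),(-28,107,28)]}
def inside(n,x,y): # local mm
    r=(abs(x)<28)&(abs(y)<33)
    for a,b,w in SL[n]: r|=(x>a)&(x<b)&(abs(y)<w/2)
    return r
E
cat > tray.py <<'E'
from h import *
from scipy.optimize import minimize
def fit(cam,p,K):
    o,X,Y=ortho(p,K,.011,.33,.70,.18,.50)
    hsv=cv2.cvtColor(o,cv2.COLOR_RGB2HSV); t=((hsv[...,0]>75)&(hsv[...,0]<105)&(hsv[...,1]>70)).astype(float)
    C=K[1]; s=.014/(C[2]-.011); X2=X+(C[0]-X)*s; Y2=Y+(C[1]-Y)*s
    out={}
    for n,y0 in [("screwdriver",.243),("cutter",.309),("spatula",.375),("opener",.445)]:
        def cost(q,ret=0):
            c,sn=np.cos(q[2]/50),np.sin(q[2]/50)
            L=lambda X,Y:((X*1000-q[0])*c+(Y*1000-q[1])*sn,-(X*1000-q[0])*sn+(Y*1000-q[1])*c)
            a,b=L(X,Y);a2,b2=L(X2,Y2)
            S=lambda a,b:inside(n,a,b)
            m=S(a,b)&S(a2,b2); w=(abs(b)<31)&(a>-100)&(a<170)
            return (abs(m-t)*w).sum()/ (m.sum()+1)
        best=min((minimize(cost,[x,y0*1000,-5/57.3*50],method="Nelder-Mead",options=dict(initial_simplex=[[x,y0*1000,-4.3],[x+8,y0*1000,-4.3],[x,y0*1000+6,-4.3],[x,y0*1000,-2.5]],xatol=.1,fatol=1e-4)) for x in(470,490,510)),key=lambda r:r.fun)
        out[n]=(best.x[0]/1000,best.x[1]/1000,np.degrees(best.x[2]/50)); print(cam,n,np.round(out[n],4),round(best.fun,3))
    return out
if __name__=="__main__":
    import json
    s=sense(); print(np.round(s["joints"],1)); p,d=capture("wrist"); save("w_tray",p)
    o=fit("wrist",p,cam_pose("wrist",s)); json.dump(o,open("tray.json","w"))
    fit("top",cv2.imread("pics/top0.png")[...,::-1].copy(),cam_pose("top"))
    W=world("wrist",d,s); print("table/floor z",np.round(np.median(W[180:220,300:340],(0,1)),4))
E
python3 tray.py
```

```text
[ 46.   23.5   1.2   0.  -67.7  38.9]
wrist screwdriver [ 0.4933  0.2442 -3.8096] 0.25
wrist cutter [ 0.4792  0.3141 -5.0674] 0.39
wrist spatula [ 0.4864  0.3796 -5.2077] 0.462
wrist opener [ 0.4936  0.4421 -2.0794] 0.636
top screwdriver [ 0.477   0.2444 -4.6532] 0.936
top cutter [ 0.4812  0.3155 -6.0055] 0.884
top spatula [ 0.488   0.3791 -6.1763] 0.748
top opener [ 0.4933  0.4449 -5.3132] 0.404
table/floor z [0.5166 0.3328 0.0126]
```

View pics/w_tray.png

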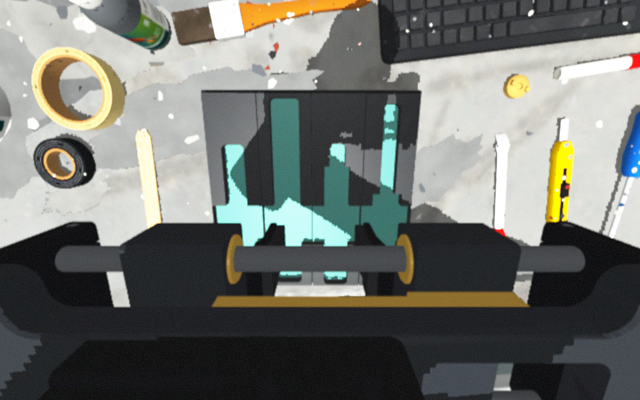

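Call:
arm_command(rows=[{"travel":[0,36,0],"roll":-4,"fingers":50},{"travel":[0,36,0],"roll":-4,"fingers":50},{"travel":[0,36,0],"roll":-4,"fingers":50},{"travel":[0,36,0],"roll":-4,"fingers":50},{"travel":[0,36,0],"roll":-4,"fingers":50},{"travel":[0,36,0],"roll":-4,"fingers":50},{"travel":[0,36,0],"roll":-4,"fingers":50},{"travel":[0,36,0],"roll":-4,"fingers":50},{"travel":[0,36,0],"roll":-4,"fingers":50},{"travel":[0,36,0],"roll":-4,"fingers":50}])

```text
time_s: 3.15
tcp_pos: [0.5096, -0.0232, 0.2237]
ee_rot: [[1.0, -0.015, 0.001], [-0.015, -1.0, 0.0], [0.001, -0.0, -1.0]]
wrist_force: [-1.0, -0.2, 1.0]
gripper_width: 0.498
```

The wrist view shows only the far half of the tray, because the gripper hides everything below v≈225, and its shadow breaks up the teal. So I'll fit the tray on the unobstructed top picture with a better teal threshold.

```bash
python3 - <<'E'
import re
t=open("tray.py").read()
t=t.replace("(hsv[...,0]>75)&(hsv[...,0]<105)&(hsv[...,1]>70)","(o[...,1].astype(int)-o[...,0]>18)")
open("tray.py","w").write(t)
E
python3 - <<'E'
from h import *; import json
from tray import fit
K=cam_pose("top"); p=cv2.imread("pics/top0.png")[...,::-1].copy()
o=fit("top",p,K); json.dump(o,open("tray.json","w"))
# tools in top0 : ortho at tool heights, saved for view, plus PCA on elongated colour blobs
s=sense(); w,d=capture("wrist"); save("w_tools",w)
im,X,Y=ortho(p,K,.010,.36,.70,-.2,.12,.0005)
cv2.imwrite("pics/tools.png",cv2.resize(im,None,fx=.9,fy=.85)[...,::-1])
E
```

```text
top screwdriver [ 0.4766  0.2468 -5.188 ] 0.03
top cutter [ 0.4815  0.3125 -5.2621] 0.026
top spatula [ 0.4875  0.378  -5.1315] 0.03
top opener [ 0.4943  0.4435 -5.2353] 0.036
```

View pics/tools.png

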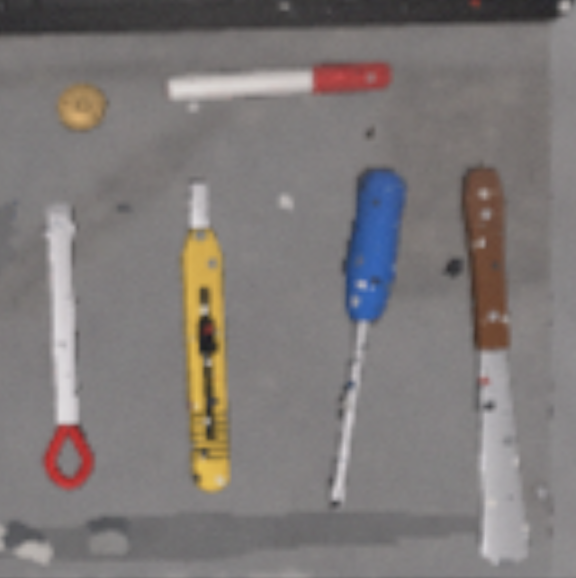

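View pics/w_tools.png

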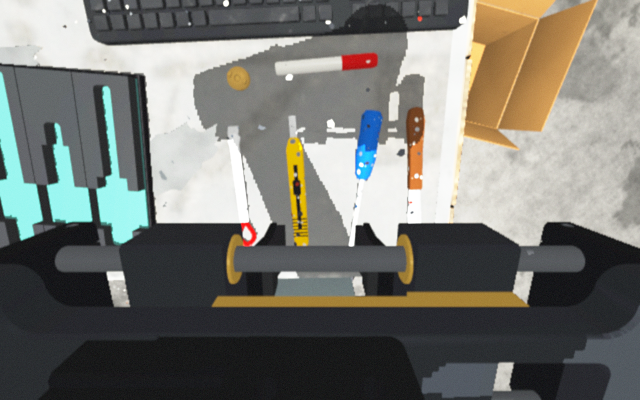

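The top fits are tight (residual 3%). In the rectified tools picture (0.9 and 0.85 px per 0.5 mm), these are the end points I read:

| Tool | First end | Second end |
|---|---|---|
| Opener | tip (59,205) | loop end (70,488) |
| Cutter | tip (199,180) | rear (212,492) |
| Screwdriver | handle end (383,168) | tip (336,506) |
| Spatula | handle end (482,168) | blade tip (506,562) |

In the wrist picture, the cutter tip is near (292,117), the opener tip near (233,127), the screwdriver handle end near (372,112) and the spatula handle end near (416,108). I'll project the world points into the wrist view as a cross-check.

```bash
cat >> h.py <<'E'
def mv(x,y,z,yaw,s=None):
    s=s or sense(); R=np.array(s["ee_rot"]); t=R.T@(np.array([x,y,z])-np.array(s["tcp_pos"]))*100
    cur=np.degrees(np.arctan2(R[1,0],R[0,0])); r=-((yaw-cur+180)%360-180)
    print(f"target {x:.4f} {y:.4f} {z:.4f} yaw {yaw}: travel {np.round(t,2).tolist()} roll {r:.1f} dist {np.linalg.norm(t):.1f}cm")
E
python3 - <<'E'
from h import *
s=sense();K=cam_pose("wrist",s)
for n,P in dict(cut_tip=(.5941,.0094,.007),op_tip=(.5794,.0872,.006),sd_end=(.6012,-.0928,.014),sp_end=(.6012,-.1478,.01),trayC=(.6,.2,.0)).items():
    print(n,np.round(proj(np.array(P),K),1))
mv(.4924,.0054,.10,2.2)
mv(.4924,.0054,.014,2.2)
E
```

```text
cut_tip [293.  113.3]
op_tip [233.6 126. ]
sd_end [374.2 105.9]
sp_end [417.2 105.4]
trayC [146.8 110.9]
target 0.4924 0.0054 0.1000 yaw 2.2: travel [-1.77, -2.8, 12.36] roll -3.0 dist 12.8cm
target 0.4924 0.0054 0.0140 yaw 2.2: travel [-1.77, -2.79, 20.96] roll -3.0 dist 21.2cm
```

Call:
arm_command(rows=[{"travel":[-1.8,-2.8,12.4],"roll":-3,"fingers":50},{"travel":[-1.8,-2.8,12.4],"roll":-3,"fingers":50},{"travel":[-1.8,-2.8,12.4],"roll":-3,"fingers":50},{"travel":[-1.8,-2.8,15],"roll":-3,"fingers":50},{"travel":[-1.8,-2.8,18],"roll":-3,"fingers":50},{"travel":[-1.8,-2.8,20],"roll":-3,"fingers":50},{"travel":[-1.8,-2.8,20.9],"roll":-3,"fingers":50},{"travel":[-1.8,-2.8,20.9],"roll":-3,"fingers":50},{"travel":[-1.8,-2.8,20.9],"roll":-3,"fingers":0},{"travel":[-1.8,-2.8,20.9],"roll":-3,"fingers":0}])

```text
time_s: 4.2
tcp_pos: [0.4928, 0.0047, 0.0157]
ee_rot: [[0.999, 0.038, 0.003], [0.038, -0.999, 0.001], [0.003, -0.001, -1.0]]
wrist_force: [0.0, 0.0, -0.1]
gripper_width: 0.394
```

Call:
arm_command(rows=[{"travel":[0,0,0],"roll":0,"fingers":0},{"travel":[0,0,0],"roll":0,"fingers":0},{"travel":[0,0,0],"roll":0,"fingers":0},{"travel":[0,0,0],"roll":0,"fingers":0},{"travel":[0,0,-3],"roll":0,"fingers":0},{"travel":[0,0,-6],"roll":0,"fingers":0},{"travel":[0,0,-10],"roll":0,"fingers":0},{"travel":[0,0,-10],"roll":0,"fingers":0}])

```text
time_s: 5.0
tcp_pos: [0.4951, 0.0047, 0.1194]
ee_rot: [[0.999, 0.038, 0.011], [0.038, -0.999, 0.002], [0.011, -0.002, -1.0]]
wrist_force: [1.0, -0.1, -0.2]
gripper_width: 0.237
```

```bash
python3 - <<'E'
from h import *
s=sense();print(s["gripper_width"]*87,s["wrist_force"]); p,d=capture("side"); save("s1",p[120:320,230:470].repeat(3,0).repeat(3,1))
x,y,a=__import__("json").load(open("tray.json"))["cutter"]; mv(x,y,.10,a); mv(x,y,.026,a)
E
```

```text
20.581464611410343 [ 1.04107581 -0.0693109  -0.1526261 ]
target 0.4815 0.3125 0.1000 yaw -5.262089323806228: travel [-0.04, -30.83, 1.74] roll 7.4 dist 30.9cm
target 0.4815 0.3125 0.0260 yaw -5.262089323806228: travel [-0.08, -30.82, 9.14] roll 7.4 dist 32.1cm
```

View pics/s1.png

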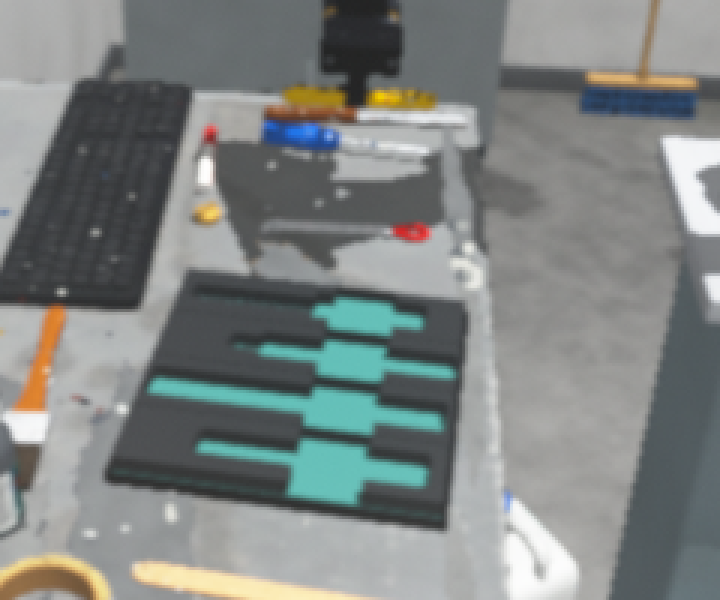

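The cutter is held level, its two ends showing at (315,97) and (400,97) in the crop. I'll carry it to its slot.

Call:
arm_command(rows=[{"travel":[0,-30.8,0],"roll":7.5,"fingers":0},{"travel":[0,-30.8,0],"roll":7.5,"fingers":0},{"travel":[0,-30.8,0],"roll":7.5,"fingers":0},{"travel":[0,-30.8,0],"roll":7.5,"fingers":0},{"travel":[0,-30.8,0],"roll":7.5,"fingers":0},{"travel":[0,-30.8,0],"roll":7.5,"fingers":0},{"travel":[0,-30.8,1.8],"roll":7.5,"fingers":0},{"travel":[0,-30.8,4],"roll":7.5,"fingers":0},{"travel":[0,-30.8,5],"roll":7.5,"fingers":0},{"travel":[0,-30.8,5],"roll":7.5,"fingers":0}])

```text
time_s: 6.05
tcp_pos: [0.4789, 0.31, 0.0616]
ee_rot: [[0.996, -0.094, -0.005], [-0.095, -0.996, -0.005], [-0.004, 0.005, -1.0]]
wrist_force: [-0.5, -0.3, -0.4]
gripper_width: 0.237
```

```bash
python3 - <<'E'
from h import *
x,y,a=__import__("json").load(open("tray.json"))["cutter"]; mv(x,y,.026,a)
s=sense();p,d=capture("wrist"); save("w2",p)
E
```

```text
target 0.4815 0.3125 0.0260 yaw -5.262089323806228: travel [0.25, -0.29, 3.56] roll -0.2 dist 3.6cm
```

View pics/w2.png

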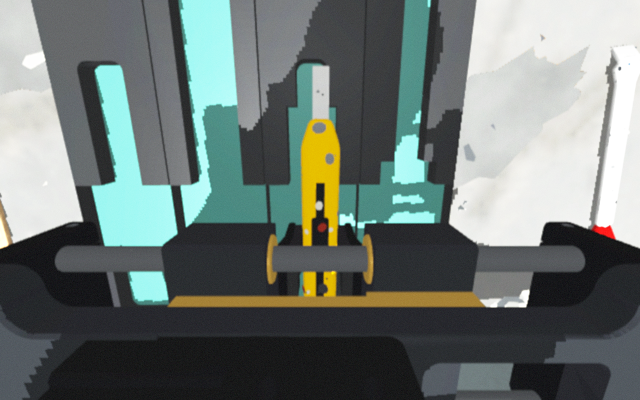

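The cutter lies over its slot, with the blade at (320,95) in the slot spanning u 297–322. It needs about 2.5 mm to the left. I'll lower it and release.

Call:
arm_command(rows=[{"travel":[0.2,-0.25,0],"roll":0,"fingers":0},{"travel":[0.2,-0.25,1],"roll":0,"fingers":0},{"travel":[0.2,-0.25,2],"roll":0,"fingers":0},{"travel":[0.2,-0.25,3],"roll":0,"fingers":0},{"travel":[0.2,-0.25,3.5],"roll":0,"fingers":0},{"travel":[0.2,-0.25,3.5],"roll":0,"fingers":0},{"travel":[0.2,-0.25,3.5],"roll":0,"fingers":0},{"travel":[0.2,-0.25,3.5],"roll":0,"fingers":50},{"travel":[0.2,-0.25,3.5],"roll":0,"fingers":50},{"travel":[0.2,-0.25,3.5],"roll":0,"fingers":50}])

```text
time_s: 7.1
tcp_pos: [0.4829, 0.3145, 0.0301]
ee_rot: [[0.996, -0.094, 0.001], [-0.094, -0.996, 0.001], [0.001, -0.001, -1.0]]
wrist_force: [-0.4, 0.4, 0.4]
gripper_width: 0.426
```

Call:
arm_command(rows=[{"travel":[0,0,0],"roll":0,"fingers":50},{"travel":[0,0,0],"roll":0,"fingers":50},{"travel":[0,0,-3],"roll":0,"fingers":50},{"travel":[0,0,-7],"roll":0,"fingers":50},{"travel":[0,0,-10],"roll":0,"fingers":50},{"travel":[0,0,-10],"roll":0,"fingers":50}])

```text
time_s: 7.7
tcp_pos: [0.4851, 0.3163, 0.1348]
ee_rot: [[0.996, -0.093, 0.008], [-0.093, -0.996, 0.007], [0.007, -0.008, -1.0]]
wrist_force: [0.5, -0.1, 0.8]
gripper_width: 0.501
```

```bash
python3 - <<'E'
from h import *
mv(.4825,.0836,.12,2.1)
mv(.4825,.0836,.013,2.1)
E
```

```text
target 0.4825 0.0836 0.1200 yaw 2.1: travel [1.9, 23.21, 1.31] roll -7.4 dist 23.3cm
target 0.4825 0.0836 0.0130 yaw 2.1: travel [1.82, 23.29, 12.01] roll -7.4 dist 26.3cm
```

Call:
arm_command(rows=[{"travel":[1.9,23.2,1],"roll":-7.4,"fingers":50},{"travel":[1.9,23.2,1],"roll":-7.4,"fingers":50},{"travel":[1.9,23.2,1],"roll":-7.4,"fingers":50},{"travel":[1.9,23.2,1],"roll":-7.4,"fingers":50},{"travel":[1.9,23.2,1],"roll":-7.4,"fingers":50},{"travel":[1.9,23.2,4],"roll":-7.4,"fingers":50},{"travel":[1.9,23.2,7],"roll":-7.4,"fingers":50},{"travel":[1.9,23.2,7],"roll":-7.4,"fingers":50},{"travel":[1.9,23.2,7],"roll":-7.4,"fingers":50},{"travel":[1.9,23.2,7],"roll":-7.4,"fingers":50}])

```text
time_s: 8.7
tcp_pos: [0.4807, 0.0821, 0.0607]
ee_rot: [[0.999, 0.036, 0.002], [0.036, -0.999, 0.001], [0.002, -0.001, -1.0]]
wrist_force: [-0.5, -0.4, 0.9]
gripper_width: 0.499
```

```bash
python3 - <<'E'
from h import *
mv(.4825,.0836,.013,2.1)
E
```

```text
target 0.4825 0.0836 0.0130 yaw 2.1: travel [0.17, -0.14, 4.77] roll -0.0 dist 4.8cm
```

Call:
arm_command(rows=[{"travel":[0.2,-0.1,1.5],"roll":0,"fingers":50},{"travel":[0.2,-0.1,3],"roll":0,"fingers":50},{"travel":[0.2,-0.1,4.2],"roll":0,"fingers":50},{"travel":[0.2,-0.1,4.75],"roll":0,"fingers":50},{"travel":[0.2,-0.1,4.75],"roll":0,"fingers":50},{"travel":[0.2,-0.1,4.75],"roll":0,"fingers":50},{"travel":[0.2,-0.1,4.75],"roll":0,"fingers":0},{"travel":[0.2,-0.1,4.75],"roll":0,"fingers":0},{"travel":[0.2,-0.1,4.75],"roll":0,"fingers":0},{"travel":[0.2,-0.1,4.75],"roll":0,"fingers":0}])

```text
time_s: 9.7
tcp_pos: [0.4819, 0.0825, 0.0123]
ee_rot: [[0.999, 0.035, 0.0], [0.035, -0.999, 0.0], [0.0, -0.0, -1.0]]
wrist_force: [0.3, 0.3, -0.1]
gripper_width: 0.223
```

Call:
arm_command(rows=[{"travel":[0,0,0],"roll":0,"fingers":0},{"travel":[0,0,0],"roll":0,"fingers":0},{"travel":[0,0,0],"roll":0,"fingers":0},{"travel":[0,0,-2],"roll":0,"fingers":0},{"travel":[0,0,-5],"roll":0,"fingers":0},{"travel":[0,0,-9],"roll":0,"fingers":0},{"travel":[0,0,-9],"roll":0,"fingers":0},{"travel":[0,0,-9],"roll":0,"fingers":0},{"travel":[0,0,-9],"roll":0,"fingers":0}])

```text
time_s: 10.6
tcp_pos: [0.4807, 0.0821, 0.101]
ee_rot: [[0.999, 0.035, -0.002], [0.035, -0.999, -0.001], [-0.002, 0.001, -1.0]]
wrist_force: [-0.7, 0.4, -0.8]
gripper_width: 0.143
```

```bash
python3 - <<'E'
from h import *
s=sense();print(s["gripper_width"]*87)
x,y,a=__import__("json").load(open("tray.json"))["opener"]; mv(x,y,.10,a)
E
```

```text
12.416469144657725
target 0.4943 0.4435 0.1000 yaw -5.235276593945824: travel [2.61, -36.08, 0.07] roll 7.2 dist 36.2cm
```

Call:
arm_command(rows=[{"travel":[2.6,-36.1,0],"roll":7.2,"fingers":0},{"travel":[2.6,-36.1,0],"roll":7.2,"fingers":0},{"travel":[2.6,-36.1,0],"roll":7.2,"fingers":0},{"travel":[2.6,-36.1,0],"roll":7.2,"fingers":0},{"travel":[2.6,-36.1,0],"roll":7.2,"fingers":0},{"travel":[2.6,-36.1,0],"roll":7.2,"fingers":0},{"travel":[2.6,-36.1,0],"roll":7.2,"fingers":0},{"travel":[2.6,-36.1,0],"roll":7.2,"fingers":0},{"travel":[2.6,-36.1,3],"roll":7.2,"fingers":0},{"travel":[2.6,-36.1,4],"roll":7.2,"fingers":0}])

```text
time_s: 11.6
tcp_pos: [0.4927, 0.442, 0.0571]
ee_rot: [[0.996, -0.091, -0.006], [-0.091, -0.996, -0.007], [-0.006, 0.007, -1.0]]
wrist_force: [-0.5, 0.1, -1.8]
gripper_width: 0.143
```

Call:
arm_command(rows=[{"travel":[0,0,0],"roll":0,"fingers":0},{"travel":[0,0,0],"roll":0,"fingers":0}])

```text
time_s: 11.8
tcp_pos: [0.4954, 0.4433, 0.0619]
ee_rot: [[0.996, -0.091, -0.0], [-0.091, -0.996, -0.001], [-0.0, 0.001, -1.0]]
wrist_force: [0.4, -0.2, 0.5]
gripper_width: 0.142
```

```bash
python3 - <<'E'
from h import *
x,y,a=__import__("json").load(open("tray.json"))["opener"]; mv(x,y,.024,a)
s=sense();p,d=capture("wrist"); save("w3",p)
W=world("wrist",d,s)
E
```

```text
target 0.4943 0.4435 0.0240 yaw -5.235276593945824: travel [-0.11, -0.02, 3.79] roll 0.0 dist 3.8cm
```

View pics/w3.png

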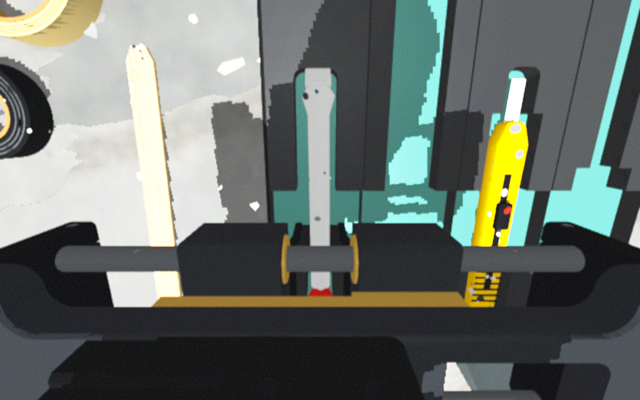

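The cutter sits in its slot at u≈500. The opener hangs level over its own slot, tip at (318,68). I'll check where the tip is along the slot before lowering.

```bash
python3 - <<'E'
from h import *
import json
A,o,f,cx,cy=cam_pose("wrist",sense())
x,y,a=json.load(open("tray.json"))["opener"];a=np.radians(a)
for u,v,z in[(318,68,.056),(318,190,.058)]:
    r=A@np.array([(u-cx)/f,(v-cy)/f,1]); P=o+r*(z-o[2])/r[2]
    dx,dy=P[0]-x,P[1]-y; print(np.round(P,4),"local mm",1000*(dx*np.cos(a)+dy*np.sin(a)),1000*(-dx*np.sin(a)+dy*np.cos(a)))
E
```

```text
[0.5932 0.4354 0.056 ] local mm 99.24464438838889 0.8659895731163523
[0.5276 0.4414 0.058 ] local mm 33.361899479712484 0.9345742621250795
```

Tip at 99 mm (nominal 100) and 1 mm across, which is good. I'll lower and release.

Call:
arm_command(rows=[{"travel":[0,0,1.2],"roll":0,"fingers":0},{"travel":[0,0,2.4],"roll":0,"fingers":0},{"travel":[0,0,3.3],"roll":0,"fingers":0},{"travel":[0,0,3.7],"roll":0,"fingers":0},{"travel":[0,0,3.7],"roll":0,"fingers":0},{"travel":[0,0,3.7],"roll":0,"fingers":0},{"travel":[0,0,3.7],"roll":0,"fingers":45},{"travel":[0,0,3.7],"roll":0,"fingers":45},{"travel":[0,0,3.7],"roll":0,"fingers":45},{"travel":[0,0,3.7],"roll":0,"fingers":45}])

```text
time_s: 12.85
tcp_pos: [0.4952, 0.4443, 0.0254]
ee_rot: [[0.996, -0.09, 0.0], [-0.09, -0.996, 0.001], [0.0, -0.001, -1.0]]
wrist_force: [0.4, 0.4, -0.8]
gripper_width: 0.4
```

Call:
arm_command(rows=[{"travel":[0,0,0],"roll":0,"fingers":45},{"travel":[0,0,-3],"roll":0,"fingers":50},{"travel":[0,0,-7],"roll":0,"fingers":50},{"travel":[0,0,-12],"roll":0,"fingers":50},{"travel":[0,0,-12],"roll":0,"fingers":50},{"travel":[0,0,-12],"roll":0,"fingers":50}])

```text
time_s: 13.45
tcp_pos: [0.4954, 0.4448, 0.147]
ee_rot: [[0.996, -0.091, 0.002], [-0.091, -0.996, 0.003], [0.002, -0.004, -1.0]]
wrist_force: [0.4, -0.2, -0.7]
gripper_width: 0.503
```

```bash
python3 - <<'E'
from h import *
print(sense()["joints"]); mv(.5514,-.0862,.12,-7.5)
E
```

```text
[ 5.57998302e+01  2.95888621e+01 -1.56485497e-01 -2.07106180e-02
 -6.00264741e+01  2.90137852e+01]
target 0.5514 -0.0862 0.1200 yaw -7.5: travel [10.39, 52.38, 2.53] roll 2.3 dist 53.5cm
```

Call:
arm_command(rows=[{"travel":[10.4,52.4,0],"roll":2.3,"fingers":50},{"travel":[10.4,52.4,0],"roll":2.3,"fingers":50},{"travel":[10.4,52.4,0],"roll":2.3,"fingers":50},{"travel":[10.4,52.4,0],"roll":2.3,"fingers":50},{"travel":[10.4,52.4,0],"roll":2.3,"fingers":50},{"travel":[10.4,52.4,0],"roll":2.3,"fingers":50},{"travel":[10.4,52.4,0],"roll":2.3,"fingers":50},{"travel":[10.4,52.4,0],"roll":2.3,"fingers":50},{"travel":[10.4,52.4,0],"roll":2.3,"fingers":50},{"travel":[10.4,52.4,0],"roll":2.3,"fingers":50}])

```text
time_s: 14.45
tcp_pos: [0.5465, -0.0551, 0.1435]
ee_rot: [[0.991, -0.13, -0.003], [-0.13, -0.991, -0.0], [-0.003, 0.001, -1.0]]
wrist_force: [1.3, -0.0, -0.1]
gripper_width: 0.501
```

Call:
arm_command(rows=[{"travel":[0,0,0],"roll":0,"fingers":50},{"travel":[0,0,0],"roll":0,"fingers":50}])

```text
time_s: 14.65
tcp_pos: [0.5466, -0.0544, 0.1435]
ee_rot: [[0.991, -0.133, -0.003], [-0.133, -0.991, -0.0], [-0.003, 0.001, -1.0]]
wrist_force: [0.5, 0.3, 0.8]
gripper_width: 0.498
```

```bash
python3 - <<'E'
from h import *
mv(.5514,-.0862,.06,-7.5); mv(.5514,-.0862,.014,-7.5)
E
```

```text
target 0.5514 -0.0862 0.0600 yaw -7.5: travel [0.93, 3.08, 8.35] roll -0.2 dist 8.9cm
target 0.5514 -0.0862 0.0140 yaw -7.5: travel [0.94, 3.08, 12.95] roll -0.2 dist 13.3cm
```

Call:
arm_command(rows=[{"travel":[0.9,3.1,2],"roll":0,"fingers":50},{"travel":[0.9,3.1,5],"roll":0,"fingers":50},{"travel":[0.9,3.1,8],"roll":0,"fingers":50},{"travel":[0.9,3.1,11],"roll":0,"fingers":50},{"travel":[0.9,3.1,12.5],"roll":0,"fingers":50},{"travel":[0.9,3.1,12.9],"roll":0,"fingers":50},{"travel":[0.9,3.1,12.9],"roll":0,"fingers":50},{"travel":[0.9,3.1,12.9],"roll":0,"fingers":50},{"travel":[0.9,3.1,12.9],"roll":0,"fingers":0},{"travel":[0.9,3.1,12.9],"roll":0,"fingers":0}])

```text
time_s: 15.65
tcp_pos: [0.5532, -0.0848, 0.0171]
ee_rot: [[0.992, -0.13, 0.002], [-0.13, -0.992, 0.0], [0.002, -0.001, -1.0]]
wrist_force: [0.8, -0.1, -0.1]
gripper_width: 0.399
```

Call:
arm_command(rows=[{"travel":[0,0,0],"roll":0,"fingers":0},{"travel":[0,0,0],"roll":0,"fingers":0},{"travel":[0,0,0],"roll":0,"fingers":0},{"travel":[0,0,-3],"roll":0,"fingers":0},{"travel":[0,0,-7],"roll":0,"fingers":0},{"travel":[0,0,-12],"roll":0,"fingers":0},{"travel":[0,0,-14],"roll":8,"fingers":0},{"travel":[0,0,-14],"roll":16,"fingers":0},{"travel":[0,0,-14],"roll":24,"fingers":0},{"travel":[0,0,-14],"roll":32,"fingers":0}])

```text
time_s: 16.65
tcp_pos: [0.5522, -0.085, 0.1559]
ee_rot: [[0.768, -0.641, -0.0], [-0.641, -0.768, 0.0], [-0.0, -0.0, -1.0]]
wrist_force: [-0.4, 0.5, -0.5]
gripper_width: 0.315
```

```bash
python3 - <<'E'
from h import *; import json
s=sense();print(s["gripper_width"]*87,np.round(s["joints"],0)); p,d=capture("side"); save("s2",p[80:280,270:510].repeat(3,0).repeat(3,1))
x,y,a=json.load(open("tray.json"))["screwdriver"]; mv(x,y,.14,a+180)
E
```

```text
27.387806315099972 [  8.  20. -15.  -0. -55.  42.]
target 0.4766 0.2468 0.1400 yaw 174.81196729569226: travel [-27.13, -20.54, 1.59] roll 145.1 dist 34.1cm
```

View pics/s2.png

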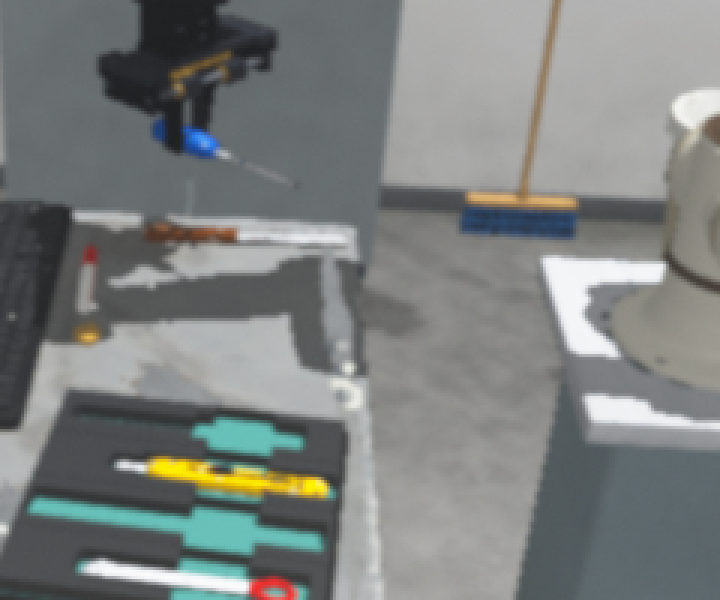

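The screwdriver is held, and the cutter and opener sit in their slots. I'll continue the half turn while moving to the tray.

Call:
arm_command(rows=[{"travel":[-3,-2.5,0],"roll":8,"fingers":0},{"travel":[-6,-4.5,0],"roll":16,"fingers":0},{"travel":[-9,-7,0],"roll":24,"fingers":0},{"travel":[-12,-9,0],"roll":32,"fingers":0},{"travel":[-15,-11.5,0],"roll":40,"fingers":0},{"travel":[-18,-13.5,0],"roll":48,"fingers":0},{"travel":[-21,-16,0],"roll":56,"fingers":0},{"travel":[-24,-18,0],"roll":64,"fingers":0},{"travel":[-27.1,-20.5,0],"roll":72,"fingers":0},{"travel":[-27.1,-20.5,0],"roll":80,"fingers":0}])

```text
time_s: 17.7
tcp_pos: [0.4733, 0.2494, 0.1559]
ee_rot: [[-0.491, -0.871, 0.001], [-0.871, 0.491, 0.001], [-0.001, -0.0, -1.0]]
wrist_force: [0.8, -0.2, 0.7]
gripper_width: 0.319
```

Call:
arm_command(rows=[{"travel":[0,0,0],"roll":8,"fingers":0},{"travel":[0,0,0],"roll":16,"fingers":0},{"travel":[0,0,0],"roll":24,"fingers":0},{"travel":[0,0,0],"roll":32,"fingers":0},{"travel":[0,0,0],"roll":40,"fingers":0},{"travel":[0,0,0],"roll":48,"fingers":0},{"travel":[0,0,0],"roll":56,"fingers":0},{"travel":[0,0,0],"roll":62,"fingers":0},{"travel":[0,0,0],"roll":65,"fingers":0},{"travel":[0,0,0],"roll":65,"fingers":0}])

```text
time_s: 18.7
tcp_pos: [0.4736, 0.2454, 0.1557]
ee_rot: [[-0.997, 0.076, -0.001], [0.076, 0.997, -0.0], [0.001, -0.0, -1.0]]
wrist_force: [0.6, 0.4, -0.5]
gripper_width: 0.309
```

```bash
python3 - <<'E'
from h import *; import json
s=sense();print(s["gripper_width"]*87,np.round(s["tcp_pos"],3),np.round(s["joints"],0))
x,y,a=json.load(open("tray.json"))["screwdriver"]; mv(x,y,.065,a+180)
E
```

```text
26.847264158299563 [0.474 0.245 0.156] [  45.   17.  -19.   -0.  -54. -139.]
target 0.4766 0.2468 0.0650 yaw 174.81196729569226: travel [-0.29, 0.17, 9.07] roll 0.8 dist 9.1cm
```

Call:
arm_command(rows=[{"travel":[-0.3,0.2,3],"roll":0.8,"fingers":0},{"travel":[-0.3,0.2,6],"roll":0.8,"fingers":0},{"travel":[-0.3,0.2,9],"roll":0.8,"fingers":0},{"travel":[-0.3,0.2,9],"roll":0.8,"fingers":0},{"travel":[-0.3,0.2,9],"roll":0.8,"fingers":0},{"travel":[-0.3,0.2,9],"roll":0.8,"fingers":0}])

```text
time_s: 19.3
tcp_pos: [0.4779, 0.2481, 0.0677]
ee_rot: [[-0.996, 0.091, 0.003], [0.091, 0.996, 0.002], [-0.002, 0.002, -1.0]]
wrist_force: [-0.5, 1.0, 0.0]
gripper_width: 0.314
```

```bash
python3 - <<'E'
from h import *; import json
s=sense()
x,y,a=json.load(open("tray.json"))["screwdriver"]; mv(x,y,.028,a+180)
p,d=capture("wrist"); q,_=capture("side"); save("sd",np.vstack([p[:320],cv2.resize(q[160:330,250:490],(640,280*640//640))]))
E
```

```text
target 0.4766 0.2468 0.0280 yaw 174.81196729569226: travel [0.13, -0.16, 3.97] roll -0.0 dist 4.0cm
```

View pics/sd.png

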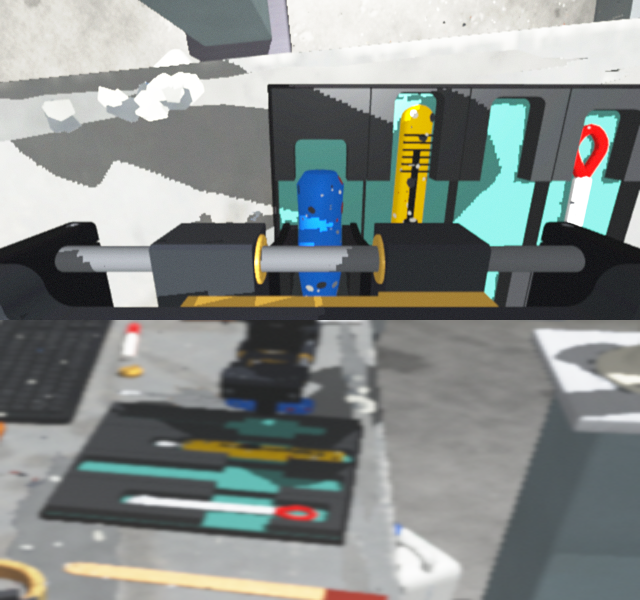

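The screwdriver handle is centred over its pocket, its end at (320,170). I'll check it along the slot.

```bash
cat >> h.py <<'E'
def local(u,v,z,n,s=None,cam="wrist"):
    import json
    A,o,f,cx,cy=cam_pose(cam,s or sense()); x,y,a=json.load(open("tray.json"))[n];a=np.radians(a)
    r=A@np.array([(u-cx)/f,(v-cy)/f,1]); P=o+r*(z-o[2])/r[2]; dx,dy=P[0]-x,P[1]-y
    print(n,np.round(P,4),"local mm",np.round([1000*(dx*np.cos(a)+dy*np.sin(a)),1000*(-dx*np.sin(a)+dy*np.cos(a))],1))
E
python3 - <<'E'
from h import *
local(320,170,.066,"screwdriver");local(320,205,.066,"screwdriver")
local(321,140,.011,"screwdriver")
E
```

```text
screwdriver [0.4321 0.2522 0.066 ] local mm [-44.8   1.4]
screwdriver [0.4524 0.2503 0.066 ] local mm [-24.4   1.4]
screwdriver [0.4184 0.2543 0.011 ] local mm [-58.6   2.3]
```

Call:
arm_command(rows=[{"travel":[0.4,-0.15,0.5],"roll":0,"fingers":0},{"travel":[0.4,-0.15,1.5],"roll":0,"fingers":0},{"travel":[0.4,-0.15,2.5],"roll":0,"fingers":0},{"travel":[0.4,-0.15,3.5],"roll":0,"fingers":0},{"travel":[0.4,-0.15,3.9],"roll":0,"fingers":0},{"travel":[0.4,-0.15,3.9],"roll":0,"fingers":0},{"travel":[0.4,-0.15,3.9],"roll":0,"fingers":0},{"travel":[0.4,-0.15,3.9],"roll":0,"fingers":50},{"travel":[0.4,-0.15,3.9],"roll":0,"fingers":50},{"travel":[0.4,-0.15,3.9],"roll":0,"fingers":50}])

```text
time_s: 20.4
tcp_pos: [0.4727, 0.2461, 0.0265]
ee_rot: [[-0.996, 0.092, -0.0], [0.092, 0.996, -0.0], [0.0, -0.0, -1.0]]
wrist_force: [0.3, 0.1, -0.1]
gripper_width: 0.47
```

Call:
arm_command(rows=[{"travel":[0,0,0],"roll":0,"fingers":50},{"travel":[0,0,-3],"roll":0,"fingers":50},{"travel":[0,0,-7],"roll":0,"fingers":50},{"travel":[0,0,-12],"roll":0,"fingers":50},{"travel":[0,0,-12],"roll":0,"fingers":50},{"travel":[0,0,-12],"roll":0,"fingers":50}])

```text
time_s: 21.0
tcp_pos: [0.4731, 0.2466, 0.1482]
ee_rot: [[-0.996, 0.092, 0.002], [0.092, 0.996, 0.002], [-0.002, 0.003, -1.0]]
wrist_force: [-1.5, 0.5, -0.6]
gripper_width: 0.505
```

```bash
python3 - <<'E'
from h import *
print(np.round(sense()["joints"],0)); mv(.5233,-.1523,.12,3.1)
E
```

```text
[  45.   18.  -19.   -0.  -53. -140.]
target 0.5233 -0.1523 0.1200 yaw 3.1: travel [-8.68, -39.26, 2.73] roll 171.6 dist 40.3cm
```

Call:
arm_command(rows=[{"travel":[-8.7,-39.3,0],"roll":-8.4,"fingers":50},{"travel":[-8.7,-39.3,0],"roll":-8.4,"fingers":50},{"travel":[-8.7,-39.3,0],"roll":-8.4,"fingers":50},{"travel":[-8.7,-39.3,0],"roll":-8.4,"fingers":50},{"travel":[-8.7,-39.3,0],"roll":-8.4,"fingers":50},{"travel":[-8.7,-39.3,0],"roll":-8.4,"fingers":50},{"travel":[-8.7,-39.3,0],"roll":-8.4,"fingers":50},{"travel":[-8.7,-39.3,0],"roll":-8.4,"fingers":50},{"travel":[-8.7,-39.3,0],"roll":-8.4,"fingers":50},{"travel":[-8.7,-39.3,0],"roll":-8.4,"fingers":50}])

```text
time_s: 22.0
tcp_pos: [0.5219, -0.1545, 0.1449]
ee_rot: [[-0.999, -0.051, -0.004], [-0.051, 0.999, 0.0], [0.004, 0.001, -1.0]]
wrist_force: [-0.3, 1.2, -0.9]
gripper_width: 0.498
```

Call:
arm_command(rows=[{"travel":[0,0,0],"roll":0,"fingers":50},{"travel":[0,0,0],"roll":0,"fingers":50}])

```text
time_s: 22.2
tcp_pos: [0.5229, -0.1518, 0.1465]
ee_rot: [[-0.998, -0.056, -0.001], [-0.056, 0.998, 0.0], [0.001, 0.0, -1.0]]
wrist_force: [1.3, 0.4, 0.1]
gripper_width: 0.501
```

```bash
python3 - <<'E'
from h import *
mv(.5233,-.1523,.014,183.1)
E
```

```text
target 0.5233 -0.1523 0.0140 yaw 183.1: travel [-0.05, -0.05, 13.25] roll 0.1 dist 13.3cm
```

Call:
arm_command(rows=[{"travel":[0,0,3],"roll":0,"fingers":50},{"travel":[0,0,6],"roll":0,"fingers":50},{"travel":[0,0,9],"roll":0,"fingers":50},{"travel":[0,0,11.5],"roll":0,"fingers":50},{"travel":[0,0,12.8],"roll":0,"fingers":50},{"travel":[0,0,13.2],"roll":0,"fingers":50},{"travel":[0,0,13.2],"roll":0,"fingers":50},{"travel":[0,0,13.2],"roll":0,"fingers":50},{"travel":[0,0,13.2],"roll":0,"fingers":0},{"travel":[0,0,13.2],"roll":0,"fingers":0}])

```text
time_s: 23.2
tcp_pos: [0.5238, -0.1532, 0.016]
ee_rot: [[-0.999, -0.054, 0.002], [-0.054, 0.999, -0.0], [-0.002, -0.0, -1.0]]
wrist_force: [-0.9, 0.1, 0.4]
gripper_width: 0.394
```

Call:
arm_command(rows=[{"travel":[0,0,0],"roll":0,"fingers":0},{"travel":[0,0,0],"roll":0,"fingers":0},{"travel":[0,0,0],"roll":0,"fingers":0},{"travel":[0,0,-3],"roll":0,"fingers":0},{"travel":[0,0,-7],"roll":0,"fingers":0},{"travel":[0,0,-12],"roll":0,"fingers":0},{"travel":[0,0,-14],"roll":-8,"fingers":0},{"travel":[0,0,-14],"roll":-16,"fingers":0},{"travel":[0,0,-14],"roll":-24,"fingers":0},{"travel":[0,0,-14],"roll":-32,"fingers":0}])

```text
time_s: 24.2
tcp_pos: [0.5228, -0.1531, 0.1551]
ee_rot: [[-0.815, -0.58, -0.0], [-0.58, 0.815, 0.0], [-0.0, 0.0, -1.0]]
wrist_force: [0.0, 0.6, -0.2]
gripper_width: 0.213
```

```bash
python3 - <<'E'
from h import *; import json
s=sense();print(s["gripper_width"]*87,np.round(s["joints"],0))
x,y,a=json.load(open("tray.json"))["spatula"]; mv(x,y,.14,a)
p,d=capture("top"); save("top2",np.ascontiguousarray(cv2.resize(p[60:360,120:520],None,fx=2,fy=2,interpolation=3)));save("top2f",p)
E
```

```text
18.571162875191423 [  1.  18. -17.  -0. -54. -55.]
target 0.4875 0.3780 0.1400 yaw -5.131510107130015: travel [-27.9, 45.33, 1.52] roll -139.4 dist 53.2cm
```

View pics/top2.png

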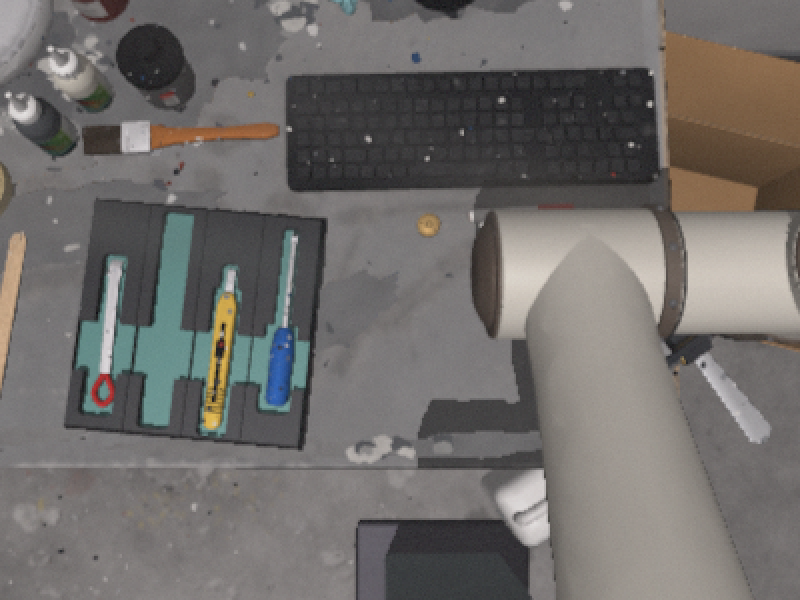

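The opener, cutter and screwdriver are all in place, and the spatula is held, its blade visible at (735,395). I'll move and turn it.

Call:
arm_command(rows=[{"travel":[-2,3,0],"roll":-8,"fingers":0},{"travel":[-4,6.5,0],"roll":-16,"fingers":0},{"travel":[-6,10,0],"roll":-24,"fingers":0},{"travel":[-8,13,0],"roll":-32,"fingers":0},{"travel":[-10,16,0],"roll":-40,"fingers":0},{"travel":[-12,19.5,0],"roll":-48,"fingers":0},{"travel":[-14,23,0],"roll":-56,"fingers":0},{"travel":[-16,26,0],"roll":-64,"fingers":0},{"travel":[-18,29,0],"roll":-72,"fingers":0},{"travel":[-20,32.5,0],"roll":-80,"fingers":0}])

```text
time_s: 25.25
tcp_pos: [0.4995, 0.2289, 0.1548]
ee_rot: [[0.427, -0.904, -0.0], [-0.904, -0.427, -0.0], [0.0, 0.001, -1.0]]
wrist_force: [0.9, 0.2, -1.2]
gripper_width: 0.217
```

```bash
python3 - <<'E'
from h import *; import json
s=sense();print(s["gripper_width"]*87,np.round(s["joints"],0))
x,y,a=json.load(open("tray.json"))["spatula"]; mv(x,y,.15,a)
E
```

```text
18.873552621349187 [ 42.  19. -17.  -0. -55. -16.]
target 0.4875 0.3780 0.1500 yaw -5.131510107130015: travel [-13.99, -5.28, 0.47] roll -59.6 dist 15.0cm
```

Call:
arm_command(rows=[{"travel":[-3,-1.2,0],"roll":-8,"fingers":0},{"travel":[-6,-2.4,0],"roll":-16,"fingers":0},{"travel":[-9,-3.6,0],"roll":-24,"fingers":0},{"travel":[-12,-4.6,0],"roll":-32,"fingers":0},{"travel":[-14,-5.3,0],"roll":-40,"fingers":0},{"travel":[-14,-5.3,0],"roll":-48,"fingers":0},{"travel":[-14,-5.3,0],"roll":-56,"fingers":0},{"travel":[-14,-5.3,0],"roll":-59.6,"fingers":0},{"travel":[-14,-5.3,3],"roll":-59.6,"fingers":0},{"travel":[-14,-5.3,5],"roll":-59.6,"fingers":0}])

```text
time_s: 26.25
tcp_pos: [0.4879, 0.3766, 0.1036]
ee_rot: [[0.995, -0.095, -0.001], [-0.095, -0.995, -0.001], [-0.001, 0.001, -1.0]]
wrist_force: [-0.1, -0.4, -0.2]
gripper_width: 0.213
```

Call:
arm_command(rows=[{"travel":[0,0,3.5],"roll":0,"fingers":0},{"travel":[0,0,3.5],"roll":0,"fingers":0},{"travel":[0,0,3.5],"roll":0,"fingers":0}])

```text
time_s: 26.55
tcp_pos: [0.4885, 0.3768, 0.0698]
ee_rot: [[0.996, -0.093, -0.001], [-0.093, -0.996, -0.002], [-0.0, 0.002, -1.0]]
wrist_force: [1.4, 0.2, 0.2]
gripper_width: 0.215
```

```bash
python3 - <<'E'
from h import *; import json
s=sense();print(s["gripper_width"]*87,s["tcp_pos"])
x,y,a=json.load(open("tray.json"))["spatula"]; mv(x,y,.026,a)
p,d=capture("wrist"); q,_=capture("side"); save("sp",np.vstack([p[:320],cv2.resize(q[160:330,250:490],(640,280))]))
E
```

```text
18.698057235108323 [0.48849644 0.37679004 0.06983105]
target 0.4875 0.3780 0.0260 yaw -5.131510107130015: travel [-0.11, -0.12, 4.38] roll -0.2 dist 4.4cm
```

View pics/sp.png

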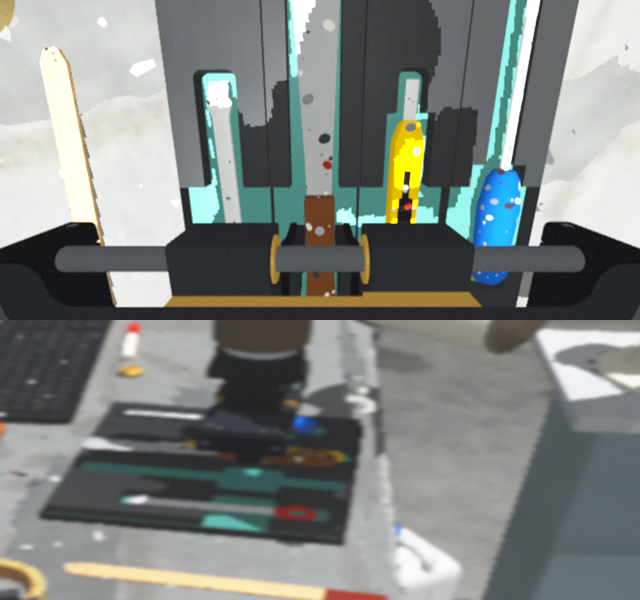

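The spatula is over its slot, with the handle/blade joint at (319,196).

```bash
python3 - <<'E'
from h import *
local(319,196,.067,"spatula");local(321,5,.061,"spatula")
E
```

```text
spatula [0.5176 0.3753 0.067 ] local mm [30.3 -0. ]
spatula [0.6174 0.3649 0.061 ] local mm [130.5  -1.4]
```

Right on target. I'll lower and release.

Call:
arm_command(rows=[{"travel":[-0.1,-0.1,0.5],"roll":0,"fingers":0},{"travel":[-0.1,-0.1,1.5],"roll":0,"fingers":0},{"travel":[-0.1,-0.1,2.7],"roll":0,"fingers":0},{"travel":[-0.1,-0.1,3.8],"roll":0,"fingers":0},{"travel":[-0.1,-0.1,4.3],"roll":0,"fingers":0},{"travel":[-0.1,-0.1,4.3],"roll":0,"fingers":0},{"travel":[-0.1,-0.1,4.3],"roll":0,"fingers":0},{"travel":[-0.1,-0.1,4.3],"roll":0,"fingers":48},{"travel":[-0.1,-0.1,4.3],"roll":0,"fingers":48},{"travel":[-0.1,-0.1,4.3],"roll":0,"fingers":48}])

```text
time_s: 27.65
tcp_pos: [0.4876, 0.3781, 0.027]
ee_rot: [[0.996, -0.092, 0.0], [-0.092, -0.996, 0.0], [0.0, -0.0, -1.0]]
wrist_force: [-0.2, -0.3, 0.1]
gripper_width: 0.403
```

Call:
arm_command(rows=[{"travel":[0,0,0],"roll":0,"fingers":48},{"travel":[0,0,0],"roll":0,"fingers":48},{"travel":[0,0,-3],"roll":0,"fingers":48},{"travel":[0,0,-7],"roll":0,"fingers":50},{"travel":[0,0,-12],"roll":0,"fingers":50},{"travel":[0,0,-12],"roll":0,"fingers":50},{"travel":[0,0,-12],"roll":0,"fingers":50}])

```text
time_s: 28.35
tcp_pos: [0.4878, 0.3787, 0.1489]
ee_rot: [[0.996, -0.092, 0.002], [-0.092, -0.996, 0.003], [0.002, -0.003, -1.0]]
wrist_force: [-0.2, -0.4, -1.0]
gripper_width: 0.501
```

Call:
arm_command(rows=[{"travel":[0,37,0],"roll":0,"fingers":50},{"travel":[0,37,0],"roll":0,"fingers":50},{"travel":[0,37,0],"roll":0,"fingers":50},{"travel":[0,37,0],"roll":0,"fingers":50},{"travel":[0,37,0],"roll":0,"fingers":50},{"travel":[0,37,0],"roll":0,"fingers":50},{"travel":[0,37,0],"roll":0,"fingers":50},{"travel":[0,37,0],"roll":0,"fingers":50},{"travel":[0,37,0],"roll":0,"fingers":50},{"travel":[0,37,0],"roll":0,"fingers":50}])

```text
time_s: 29.35
tcp_pos: [0.453, 0.0093, 0.1462]
ee_rot: [[0.996, -0.093, -0.002], [-0.093, -0.996, -0.0], [-0.002, 0.001, -1.0]]
wrist_force: [-0.3, 0.7, -0.4]
gripper_width: 0.501
```

```bash
python3 - <<'E'
from h import *; import json
p,d=capture("top"); K=cam_pose("top"); T=json.load(open("tray.json")); W=world("top",d)
o,X,Y=ortho(p,K,.018,.34,.68,.20,.50,.0005); save("fin",np.ascontiguousarray(cv2.resize(o,None,fx=1,fy=.88)))
for n in["cutter","screwdriver","spatula","opener"]:
    m=cut_out("top",n)
    x,y,a=T[n]; a=np.radians(a); dx=(W[...,0]-x)*1000;dy=(W[...,1]-y)*1000
    lx=dx*np.cos(a)+dy*np.sin(a); ly=-dx*np.sin(a)+dy*np.cos(a)
    if m:
        k=m[0]["mask"]&(d>0)&(abs(ly)<31)
        e=lambda A:np.round(np.percentile(A[k],[2,50,98]),1)
        print(n,round(m[0]["p"],2),"x",e(lx),"y",e(ly),"z",e(W[...,2]*1000))
E
```

```text
cutter 0.65 x [-75.5   2.4  92.6] y [-11.   -1.2   9.6] z [15.8 23.6 29.3]
screwdriver 0.75 x [-45.5   3.5 139.6] y [-16.2  -4.8   7.7] z [22.3 32.7 39.2]
spatula 0.76 x [-72.1  36.3 147.8] y [-13.1  -2.    8.9] z [13.6 19.2 26.5]
opener 0.58 x [-65.4  17.6  96.2] y [-12.1  -0.8  10.2] z [ 8.7 17.  20.8]
```

View pics/fin.png

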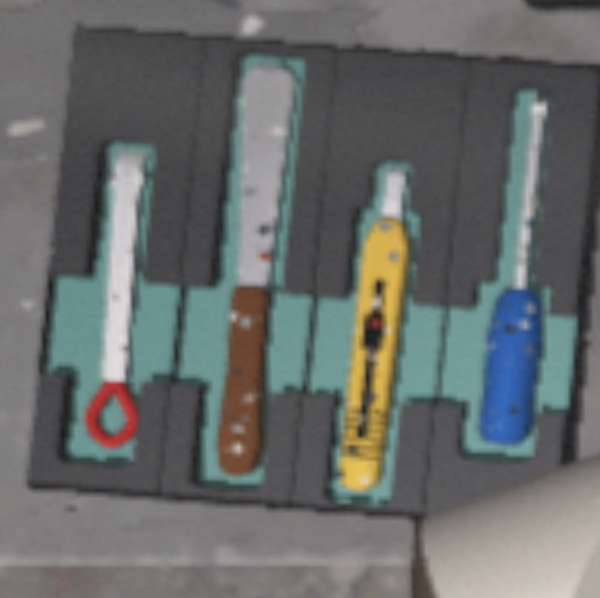

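All four tools lie in their own slots with handles towards the robot end, and the heights match the floor. The screwdriver handle (u 481–537) sits a few mm off-centre. Before handing in, I'll check whether it rolled, by unwrapping the paint specks on its handle before and after.

```bash
cat > roll.py <<'E'
from h import *
K=cam_pose("top"); a=cv2.imread("pics/top0.png")[...,::-1].copy(); b,_=capture("top"); save("topF",b)
def unwrap(p,zc,box,hint):
    o,X,Y=ortho(p,K,zc,*box,.0005); i=o.astype(int)
    m=((i[...,2]-i[...,0]>40)&(i[...,2]-i[...,1]>25)).astype(np.uint8)
    m=cv2.morphologyEx(m,cv2.MORPH_CLOSE,np.ones((9,9)))
    n,l,st,_=cv2.connectedComponentsWithStats(m); k=l==1+st[1:,4].argmax()
    P=np.stack([X[k],Y[k]],1).astype(np.float32); r=cv2.minAreaRect(P*1000)
    c=np.array(r[0])/1000; B=cv2.boxPoints(r)/1000; e=max((B[1]-B[0],B[2]-B[1]),key=np.linalg.norm); e=e/np.linalg.norm(e)
    e*=np.sign(e[0])*hint           # +y of tool (to handle end)
    c=P[:].mean(0)                  # centroid less sensitive to outliers
    ex=np.array([e[1],-e[0]])       # tool x (z up)
    print("rect",np.round(r[1],1),"centre",np.round(c,4),"dir",np.round(np.degrees(np.arctan2(e[1],e[0])),1))
    s=np.arange(-.036,.036,.0005); ph=np.radians(np.arange(-60,61,1.))
    S,F=np.meshgrid(s,ph,indexing="ij")
    G=np.stack([c[0]+S*e[0]+.0135*np.sin(F)*ex[0],c[1]+S*e[1]+.0135*np.sin(F)*ex[1],zc+.0135*np.cos(F)],-1)
    u,v=proj(G,K); return cv2.remap(p,u.astype(np.float32),v.astype(np.float32),cv2.INTER_CUBIC)
A=unwrap(a,.014,(.48,.62,-.13,-.05),1); B=unwrap(b,.025,(.40,.53,.215,.28),-1)
save("roll",np.vstack([cv2.resize(q.transpose(1,0,2),None,fx=5,fy=2) for q in(A,B)]))
g=lambda q:cv2.GaussianBlur(q[...,0].astype(np.float32),(0,0),1)  # red channel: specks
a,b=g(A),g(B); T=a[12:-12,35:-35]; R=cv2.matchTemplate(b,T,cv2.TM_CCOEFF_NORMED)
_,mx,_,loc=cv2.minMaxLoc(R); print("match",round(mx,2),"along mm",(loc[1]-12)/2,"roll deg",loc[0]-35,"row", np.round(R.max(0)[::5],2))
E
python3 roll.py
```

```text
rect [26.8 88.5] centre [ 0.555  -0.0867] dir -6.6
rect [26.2 88.6] centre [0.4706 0.2441] dir 175.0
match 0.9 along mm 0.0 roll deg -1 row [-0.01  0.07  0.23  0.38  0.56  0.75  0.87  0.9   0.83  0.53  0.19  0.01
 -0.02 -0.05 -0.08]
```

View pics/roll.png

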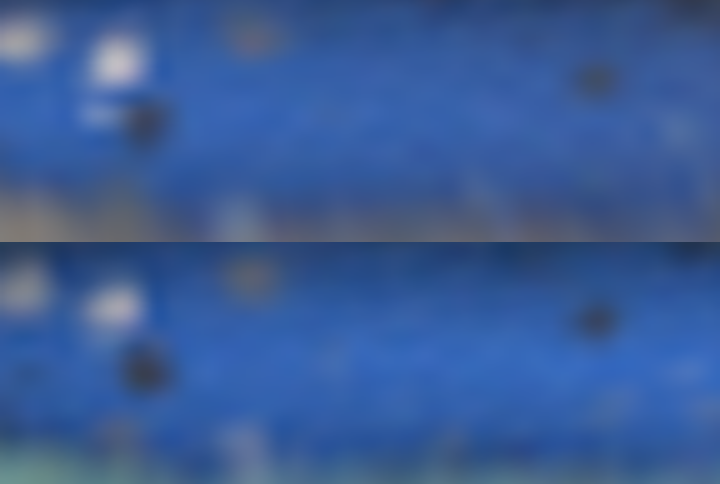

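The specks match at a correlation of 0.90 with a roll of −1°, so it did not roll. The handle centre puts the grip point within about 1 mm along and 3 mm across. Handing in.

```bash
python3 -c "
from h import *
print(sense()['time_s'])
p,d=capture('top')
for n in('air_cap','marker'): print(n,[(np.round(r['position'],3).tolist(),round(r['p'],2)) for r in search_frame('top',n)[:2]])
finish_job()"
```

```text
29.65
air_cap [([0.634, 0.076, 0.013], 0.4)]
marker [([0.654, -0.035, 0.012], 0.79)]
the job is handed in; nothing more can be done
```

All four tools are back in their own cut-outs, lying on the floor with handles towards the finger-channel end. I handed the job in at about 30 s; no verdict is reported. The screwdriver and spatula needed a half turn on the way.

- **Cutter, opener and spatula:** the last top picture puts each within about 2 mm of the slot centreline, at heights that fit lying on the floor. Along the slot, the opener's tip was within 1 mm just before lowering and the spatula was on target. The cutter looked central in its slot.
- **Screwdriver:** it lies about 3 mm off-centre across the slot; a rougher depth reading gave nearly 5 mm, against a limit of 9 mm. Along the slot it is on target. Paint specks on its handle matched before and after at about 1° of roll.
- **Marker and air cap:** found within about 3 mm of where they started, which is inside the detector's own error.
- **Gripper:** open and clear of everything.

**Failed checks:** my first tray fit from the wrist camera was unusable because of shadow and the gripper blocking the view. I replaced it with the fit from the top camera. The spatula was not found in the first top picture, so I read its position by hand.

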